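# Park the stirrer in the corner of the guard rail

### The arm

A 6-joint arm with a two-finger parallel gripper is mounted at the origin on the work surface. World frame = base frame: x ahead of the robot, y to its left, z up, the work surface at z = 0. Lengths are in m, angles in rad, forces in N, time in s.
With the tool pointing down it reaches from about 0.35 to 0.975 m from the base axis. Payload 17.4 kg.
Tool frame: the origin (TCP) lies at the very end of the fingers, on their centre line; the grasp point (between the pads) lies manip.tcp_to_grasp behind it (manip.tcp_to_grasp is the distance from the TCP to the grasp point, in m); z points along the fingers, y is the line along which they close (so a half turn about z gives the same grasp; the last joint's range is limited). The gripper opens to 85 mm and grips with 20 to 120 N. Pads are 22 mm wide; open, the fingers measure 114 mm over their backs; the gripper's body (76 mm by 85 mm) begins 54 mm behind the grasp point. The pads swing forward as they close: fully open they stand 13 mm farther back than shut.
Start: joints at [1.286, 0.116, 1.442, -0, 1.584, -0.038], TCP at [0.165, 0.655, 0.231] pointing down, gripper open.
Joint ranges: [-2.83, 2.83], [-0.83, 2.19], [0.07, 2.5], [-1.14, 4.28], [0.01, 3], [-2.97, 2.97]. Speed limits (rad/s): [1.89, 1.89, 2.22, 3.14, 3.14, 3.14].

### API

Orientations are given as [roll, pitch, yaw] about the fixed x, y, z axes, in that order (R = Rz(yaw) Ry(pitch) Rx(roll)).
In Python, from rig import telemetry, viewer, order, manip gives the robot as it stands.
- The arm moves only by the tool carry_out, never from a script. Its argument "targets" is a list of rows, each a list of 7 numbers: the turn, a rotation vector about the world's x, y, z in units of 5 degrees (1.0 is 5 degrees), then the shift along the world's x, y, z in cm, then the gripper's target within -1 to 1 (shut at 1, half-way at 0, fully open at -1). In form: [[rx, ry, rz, tx, ty, tz, claw], ...]. A call has 1 to 8 rows; each row is the pose to reach, as a shift and turn from the pose commanded when the call began; what a row does not reach only later rows make up. A row lasts 1/12 s, in which the tool goes at most 41.7 mm and 7.16 degrees, less where a joint would pass 70% of its speed; a pose out of reach is approached as far as the arm can. A call with a gripper value outside its range is refused whole. The fingers move at their own pace and stop on an object; "newtons" is the grip in N (left out, the last holds). Time passes only in rows, so rows that repeat a pose let the fingers close. It gives the time, the measured TCP pose, the force and the opening at its end, in the units of the state.
- telemetry.state(): the state, without advancing time (a new reading comes with each control period).
- viewer.capture(name): name is "side" or "top" or "wrist"; returns the picture (400x640x3 uint8, blue, green, red); there is no depth.
- viewer.get_calibration(name): a dict with "intrinsics" (3x3 intrinsics, pixels), "pose" (4x4, takes a point from camera to world coordinates). Camera axes: x right, y down, z forward; pixel columns grow to the right and rows downward; lengths in m; the calibration is good to about 2 mm. A picture is of the moment at which its call begins: read the wrist's pose just before it. get_calibration takes no time and is no camera call; for the wrist camera it gives the pose at the moment of the call.
- order.sign_off(): hands the job in, once; it reports no verdict.
The state is a dict: "time": time; "qpos": joint angles; "joint_velocities": joint speeds; "tau": joint torques, N m; "position": TCP position; "tool_rot": TCP orientation; "force": force on the tool from outside, world axes, zero at the start; "wrist_torque": the same for the moment, N m; "grip_width": finger opening in m.
Only numpy, scipy, OpenCV 4.12 (cv2) and the standard library are available. Lean on these libraries where they do the work, as an engineer would, in place of code of your own. Each camera call takes 0.05 s, during which the arm holds its last target. There are 200 camera calls.

### The job

Before the show, push the magnetic stirrer across the table into the corner of the aluminium stop: its rear face flush against the long low rail, and its side against the short end block that stands at one end of that rail. Only push it with the fingers; do not lift or tip it, do not touch the glass dish, which must ride along near the middle of the stirrer's white plate, and leave everything else on the table where it is. Finish with the hand clear.

Things in the scene. Friction and masses are not known exactly. Their poses are not given: they have to be found in the camera images.
- stirrer: Magnetic stirrer: low grey box 110 (x) by 100 (y) by 50 mm high, 0.6 kg, sliding freely; flat upright sides at 8 to 50 mm height. On top a round white plate (84 mm across, 6 high, centred 10 mm to +x) and a 16 mm dial, 10 high, near the -x edge. Origin: centre of underside, z up. +x points to its rear face, which starts facing the rail within 0.35 rad.
- plate (a point): Centre of the top of the stirrer's white plate, 56 mm above the table.
- dish: Small open glass dish standing loose on the white plate, 54 mm across, 38 mm high, 60 g; its rim is 94 mm above the table. Origin: centre of its underside. It rides along if the stirrer is pushed smoothly (about 0.05 m/s).
- rail: Long low bare aluminium rail, fixed: 520 mm long (y), 22 thick, 30 high. Origin: at table height, middle of its long face towards the robot; that face is its plane x = 0, +x points away from the robot (metal at x 0 to 22 mm), y runs along the rail. Its place and yaw (within 0.2 rad) vary.
- end_block: Short bare aluminium block, fixed: 100 (x) by 30 (y) by 30 mm high, one end against the rail's face, making an inside corner with it, near the rail's +y or its -y end. Origin: centre of underside, axes parallel to the rail's. Its stop face is the one towards the rail's middle, 15 mm from the origin; the stirrer starts on that side.
- stopper: Bystander: black rubber stopper, 40 mm across, 26 mm high, standing in front of the rail near the end that has no block. Origin: centre of the underside.
- small_pot: Bystander: small black round pot, 80 mm across, 60 mm high, behind the rail. Origin: centre of the underside.
- flask: Bystander: conical glass flask, 74 mm across the foot, 110 mm high, on the left. Origin: centre of the underside.
- jar: Bystander: white plastic jar with cap, 48 mm across, 70 mm high, on the right. Origin: centre of the underside.
- beaker: Bystander: clear plastic beaker, 64 mm across, 80 mm high, on the right. Origin: centre of the underside.
- vial: Bystander: small glass vial with black cap, 28 mm across, 50 mm high, behind the rail. Origin: centre of the underside.
Mind the look-alikes: they are no part of the job. What is shaped like the stirrer but orange or pink is not meant. What is shaped like the dish but blue is not meant.

How it is judged:
By the outcome, as a careful person would: the job done as asked, in the order asked, and still so for the second after the job is handed in, with the robot touching nothing.
It also fails if it takes over 64 s, if anything falls off the work surface, if the arm or the gripper's body presses on something with over 40 N, if the wrist force passes 120 N, or if a joint passes its speed limit or range.

## Working session

There is one attempt and no reset: what is moved stays moved. The work goes in short steps, Python scripts to look and compute and a tool call to move; the robot and the scene stay as the last step left them, time stands still between calls to the robot, and variables do not carry over. Pictures are saved under pics/ and viewed, on a budget of 10 in all, crops included, one or two more only if the job needs it, and the job is handed in when it is done.

Besides the shell and the picture viewer there is one more tool, called after "Emit:" by a JSON object that holds its "op" and its "data". carry_out: Moves the arm, as the interface text tells. Its arguments: {"type":"object","properties":{"targets":{"type":"array","items":{"type":"array","items":{"type":"number"}}},"newtons":{"type":"number"}},"required":["targets"]}

```bash
mkdir -p pics
python3 - <<'E'
from rig import telemetry, viewer, order, manip
import cv2,numpy as np
print(telemetry.state(), manip.tcp_to_grasp)
for n in("top","side"):
    im=viewer.capture(n); cv2.imwrite(f"pics/{n}0.png",im)
    c=viewer.get_calibration(n); print(n,np.round(c["intrinsics"],1).tolist(),np.round(c["pose"],3).tolist())
E
```

```text
{'time': 0.0, 'qpos': array([ 1.28620670e+00,  1.16520581e-01,  1.44227647e+00,  9.82809807e-06,
        1.58402475e+00, -3.78272741e-02]), 'joint_velocities': array([-4.02350477e-04,  4.31319640e-04,  8.47974292e-04,  1.13905538e-03,
        1.44564882e-05, -1.19193205e-03]), 'tau': array([-2.36172913e-03, -7.32027197e+01, -6.32462025e+01, -2.76500350e-04,
        6.96911418e-03,  3.04478938e-06]), 'position': array([0.16484729, 0.65435646, 0.2305319 ]), 'tool_rot': array([-3.14036477e+00, -5.63042561e-05,  2.89483039e+00]), 'force': array([0.10196224, 0.25359914, 0.53405854]), 'wrist_torque': array([ 0.0510398 ,  0.07095621, -0.00528569]), 'grip_width': 0.08536607718705633} 0.0187
top [[391.4, 0.0, 327.7], [0.0, 391.4, 201.3], [0.0, 0.0, 1.0]] [[0.086, -0.974, 0.208, 0.336], [-0.996, -0.084, 0.018, -0.001], [-0.0, -0.208, -0.978, 1.137], [0.0, 0.0, 0.0, 1.0]]
side [[406.4, 0.0, 321.9], [0.0, 406.4, 198.7], [0.0, 0.0, 1.0]] [[0.902, -0.261, 0.343, 0.2], [-0.43, -0.504, 0.749, -0.763], [-0.023, -0.823, -0.568, 0.647], [0.0, 0.0, 0.0, 1.0]]
```

View pics/top0.png

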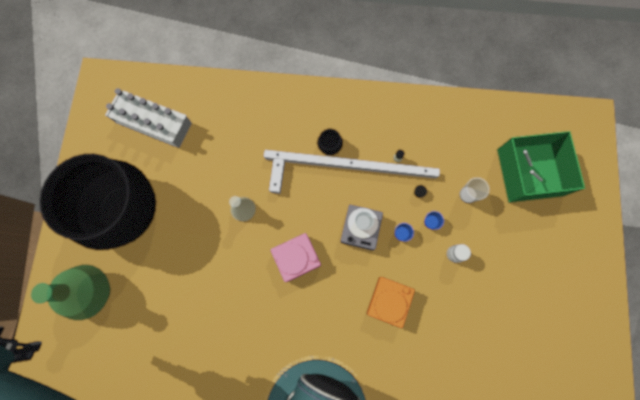

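View pics/side0.png

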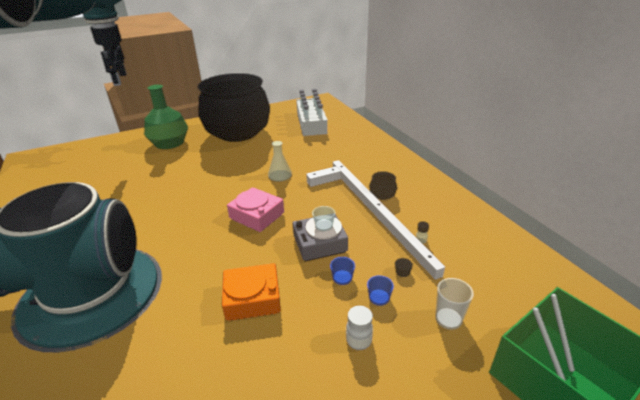

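Top view: the grey stirrer with its white plate and glass dish is at (362,228). Look-alikes are the pink box (296,258), the orange box (391,302) and the blue dishes (403,232) and (433,220). The rail runs from (268,154) to (438,173), and the end block at (276,174) is on the +y side. I'm choosing the grey box and checking it with a close crop.

```bash
cat > h.py <<'E'
import numpy as np,cv2
from rig import telemetry, viewer, order, manip
def ray(n,uv,z,c=None):
    c=c or viewer.get_calibration(n);K=c["intrinsics"];T=np.array(c["pose"])
    uv=np.atleast_2d(np.array(uv,float));d=np.c_[uv,np.ones(len(uv))]@np.linalg.inv(K).T@T[:3,:3].T
    o=T[:3,3];return (o+d*((z-o[2])/d[:,2])[:,None])[:,:2]
def proj(n,P,c=None):
    c=c or viewer.get_calibration(n);K=c["intrinsics"];T=np.linalg.inv(np.array(c["pose"]))
    P=np.atleast_2d(P);q=(P@T[:3,:3].T+T[:3,3])@np.array(K).T;return q[:,:2]/q[:,2:]
E
python3 - <<'E'
from h import *
im=cv2.imread("pics/top0.png")
cv2.imwrite("pics/crop0.png",cv2.resize(im[140:265,255:450],None,fx=4,fy=4,interpolation=cv2.INTER_CUBIC))
hsv=cv2.cvtColor(im,cv2.COLOR_BGR2HSV)
m=(hsv[...,1]<70).astype(np.uint8); m[:140]=0;m[265:]=0;m[:,:255]=0;m[:,450:]=0
n,l,s,c=cv2.connectedComponentsWithStats(m)
for i in range(1,n):
    if s[i,4]>60:
        r=cv2.minAreaRect(np.argwhere(l==i)[:,::-1].astype(np.float32)); print(s[i],np.round(cv2.boxPoints(r),1).tolist())
b=cv2.inRange(hsv,(105,120,60),(130,255,255)); n,l,s,c=cv2.connectedComponentsWithStats(b)
for i in range(1,n):
    if s[i,4]>40: print("blue",c[i],s[i],ray("top",c[i],0.02))
E
```

```text
[319 140  23  14 248] [[319.0, 140.0], [341.0, 140.0], [341.0, 153.0], [319.0, 153.0]]
[ 263  150  177   44 2194] [[259.6000061035156, 191.3000030517578], [263.6000061035156, 149.0], [439.8999938964844, 165.39999389648438], [436.0, 207.60000610351562]]
[416 186  10  10  73] [[414.0, 191.0], [420.5, 184.5], [426.5, 190.5], [420.0, 197.0]]
[ 341  205   42   45 1384] [[339.6000061035156, 241.60000610351562], [349.20001220703125, 203.3000030517578], [384.0, 212.0], [374.3999938964844, 250.39999389648438]]
[424 211  21  19  72] [[424.0, 211.0], [444.0, 211.0], [444.0, 229.0], [424.0, 229.0]]
[394 222  21  20  76] [[394.0, 222.0], [414.0, 222.0], [414.0, 241.0], [394.0, 241.0]]
[271 243  34  22 446] [[271.0, 243.0], [304.0, 243.0], [304.0, 264.0], [271.0, 264.0]]
blue [433.47511312 220.51131222] [425 213  18  16 221] [[ 0.54236411 -0.28959611]]
blue [403.62557078 232.12328767] [395 224  18  17 219] [[ 0.50126915 -0.20523756]]
```

View pics/crop0.png

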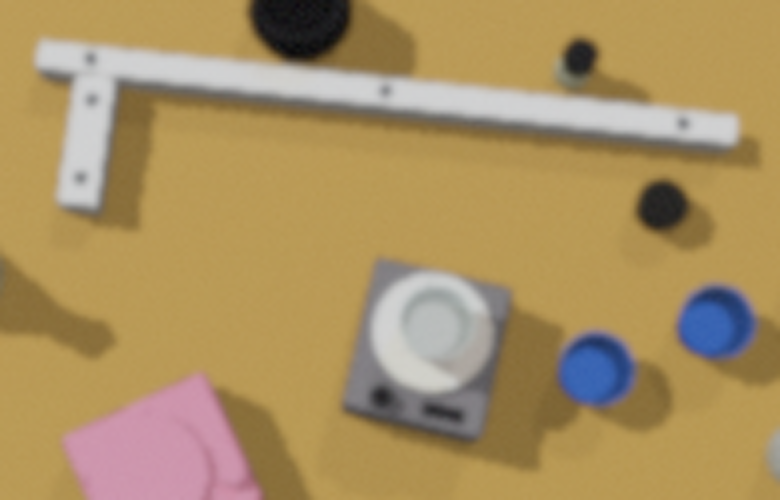

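The crop confirms it: a grey box with a white plate, a clear dish on it and the dial on the robot side. The rail's front top edge runs from crop (38,70) to (738,132), and the block's stop edge from (117,85) to (100,208).

```bash
cat > geo.py <<'E'
from h import *
f=lambda P:np.array(P,float)/4+[255,140]-0.375
E
python3 - <<'E'
from geo import *
r=ray("top",f([[38,70],[738,132]]),.03); b=ray("top",f([[117,85],[100,208]]),.03)
s=ray("top",f([[378,259],[511,290],[476,436],[346,402]]),.05)
print("rail",r,"len",np.linalg.norm(r[0]-r[1])); print("block",b)
d=r[0]-r[1]; yaw=np.arctan2(-d[0],d[1]);print("yaw rail",yaw, "block",np.arctan2(*(b[0]-b[1])[::-1]))
print("stirrer",s,s.mean(0))
e=s[0]-s[3]+s[1]-s[2]; print("yaw",np.arctan2(e[1],e[0]),np.linalg.norm(s-np.roll(s,1,0),axis=1))
R=np.array([[np.cos(yaw),-np.sin(yaw)],[np.sin(yaw),np.cos(yaw)]])
o=r.mean(0)
print("in rail frame: stirrer",(s-o)@R,"block",(b-o)@R)
print("plate",ray("top",f([432,331]),.056),"dish rim",ray("top",f([435,318]),.094))
for n,u,z in(("stopper",(420,191),.026),("pink c",(296,258),.05),("flask",(243,213),.0),("jar",(459,253),.07)):print(n,ray("top",u,z))
E
```

```text
rail [[ 0.68784057  0.21860278]
 [ 0.68445448 -0.29934664]] len 0.5179604830842064
block [[0.68129822 0.15902533]
 [0.58730225 0.16115982]]
yaw rail -0.006537403153031755 block -0.022704468284613522
stirrer [[ 0.56268374 -0.04221611]
 [ 0.54844559 -0.137402  ]
 [ 0.44377768 -0.11908346]
 [ 0.45956607 -0.02758649]] [ 0.50361827 -0.08157201]
yaw -0.1572587922065765 [0.10415027 0.09624488 0.10625883 0.09284917]
in rail frame: stirrer [[-0.1234491  -0.00265127]
 [-0.13706468 -0.0979282 ]
 [-0.2418501  -0.0802943 ]
 [-0.2266602   0.01130392]] block [[-0.00615273  0.1993613 ]
 [-0.10016065  0.20088126]]
plate [[ 0.51349357 -0.08335411]] dish rim [[ 0.51625987 -0.08187927]]
stopper [[ 0.62514976 -0.24628446]]
pink c [[0.39976842 0.09239853]]
flask [[0.52039936 0.266055  ]]
jar [[ 0.44979708 -0.34825962]]
```

Emit:
{"op": "carry_out", "data": {"targets": [[0, 0, 0, 0, -4, 2, -0.4], [0, 0, 1, 3, -8, 4, -0.4], [0, 0, 1, 10, -30, 4, -0.4], [0, 0, 1, 10, -30, 4, -0.4], [0, 0, 1, 10, -30, 4, -0.4], [0, 0, 1, 10, -30, 4, -0.4], [0, 0, 1, 10, -30, 4, -0.4], [0, 0, 1, 10, -30, 4, -0.4]]}}

```text
time: 0.77
position: [0.265, 0.3523, 0.2711]
tool_rot: [-3.141, 0.0, 2.982]
force: [0.7, 0.7, -0.2]
grip_width: 0.0598
```

Emit:
{"op": "carry_out", "data": {"targets": [[0, 0, 0, 14.5, -42, -2, -0.4], [0, 0, 0, 14.5, -42, -2, -0.4], [0, 0, 0, 14.5, -42, -2, -0.4], [0, 0, 0, 14.5, -42, -2, -0.4], [0, 0, 0, 14.5, -42, -2, -0.4], [0, 0, 0, 14.5, -42, -2, -0.4], [0, 0, 0, 14.5, -42, -2, -0.4], [0, 0, 0, 14.5, -42, -2, -0.4]]}}

```text
time: 1.43
position: [0.3726, 0.0404, 0.2564]
tool_rot: [3.141, 0.001, 2.982]
force: [0.4, 1.2, -0.2]
grip_width: 0.06
```

Emit:
{"op": "carry_out", "data": {"targets": [[0, 0, 0, 4.5, -12.5, -1, -0.4], [0, 0, 0, 4.5, -12.5, -1, -0.4], [0, 0, 0, 4.5, -12.5, -1, -0.4], [0, 0, 0, 4.5, -12.5, -1, -0.4], [0, 0, 0, 4.5, -12.5, -1, -0.4]]}}

```text
time: 1.85
position: [0.4179, -0.0849, 0.2454]
tool_rot: [-3.142, -0.002, 2.978]
force: [0.5, 0.7, -0.1]
grip_width: 0.0595
```

Emit:
{"op": "carry_out", "data": {"targets": [[0, 0, 0, -1, 1.8, -4, -0.4], [0, 0, 0, -1, 1.8, -8, -0.4], [0, 0, 0, -1, 1.8, -12, -0.4], [0, 0, 0, -1, 1.8, -15, -0.4], [0, 0, 0, -1, 1.8, -18, -0.4], [0, 0, 0, -1, 1.8, -20, -0.4], [0, 0, 0, -1, 1.8, -21.5, -0.4], [0, 0, 0, -1, 1.8, -22, -0.4]]}}

```text
time: 2.52
position: [0.4065, -0.0633, 0.0242]
tool_rot: [3.141, -0.003, 2.983]
force: [-0.4, -0.5, -0.4]
grip_width: 0.0599
```

Run:
```python
from h import *
s=telemetry.state();print(s["position"],s["tool_rot"])
a=viewer.capture("side")[140:340,200:480];cv2.imwrite("pics/a1.png",cv2.resize(a,None,fx=2.8,fy=2.8,interpolation=cv2.INTER_CUBIC))
```

```text
[ 0.40645075 -0.06329839  0.02415091] [ 3.14124216e+00 -3.05510269e-03  2.98328545e+00]
```

View pics/a1.png

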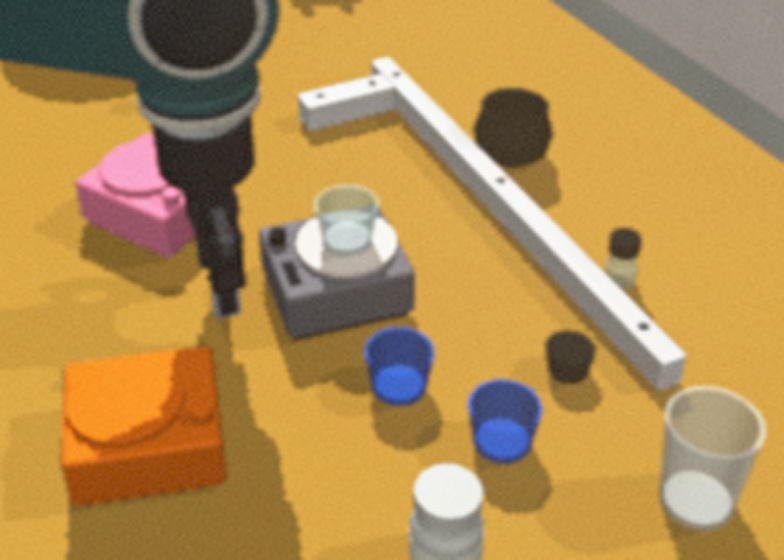

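The side view shows the fingers about 30 mm in front of the stirrer's dial face, with nothing else close. I'll start the push.

Emit:
{"op": "carry_out", "data": {"targets": [[0, 0, 0, 0.5, 0, 0, -0.4], [0, 0, 0, 1, 0, 0, -0.4], [0, 0, 0, 1.5, 0, 0, -0.4], [0, 0, 0, 1.9, 0, 0, -0.4], [0, 0, 0, 2.3, 0, 0, -0.4], [0, 0, 0, 2.7, 0, 0, -0.4], [0, 0, 0, 3.1, 0, 0, -0.4], [0, 0, 0, 3.5, 0, 0, -0.4]]}}

```text
time: 3.23
position: [0.4428, -0.0646, 0.0264]
tool_rot: [-3.142, -0.001, 2.982]
force: [-8.2, 0.6, 5.9]
grip_width: 0.0599
```

Emit:
{"op": "carry_out", "data": {"targets": [[0, 0, 0.1, 0.4, 0, 0, -0.4], [0, 0, 0.2, 0.8, 0, 0, -0.4], [0, 0, 0.3, 1.2, 0, 0, -0.4], [0, 0, 0.4, 1.6, -0.1, 0, -0.4], [0, 0, 0.5, 2.0, -0.1, 0, -0.4], [0, 0, 0.6, 2.4, -0.2, 0, -0.4], [0, 0, 0.7, 2.8, -0.2, 0, -0.4], [0, 0, 0.8, 3.2, -0.3, 0, -0.4]]}}

```text
time: 3.9
position: [0.4746, -0.0676, 0.0264]
tool_rot: [-3.142, -0.002, 3.052]
force: [-7.4, 2.0, 4.8]
grip_width: 0.06
```

Emit:
{"op": "carry_out", "data": {"targets": [[0, 0, 0.1, 0.4, 0, 0, -0.4], [0, 0, 0.2, 0.8, 0, 0, -0.4], [0, 0, 0.3, 1.2, 0, 0, -0.4], [0, 0, 0.4, 1.6, -0.1, 0, -0.4], [0, 0, 0.5, 2.0, -0.1, 0, -0.4], [0, 0, 0.6, 2.4, -0.2, 0, -0.4], [0, 0, 0.7, 2.8, -0.2, 0, -0.4], [0, 0, 0.8, 3.2, -0.3, 0, -0.4]]}}

```text
time: 4.57
position: [0.5066, -0.0706, 0.0263]
tool_rot: [3.142, -0.002, 3.122]
force: [-8.1, 1.5, 5.3]
grip_width: 0.0597
```

Run:
```python
from h import *
s=telemetry.state();print(s["position"],s["tool_rot"],s["force"])
def up(a,f):return cv2.resize(a,None,fx=f,fy=f,interpolation=cv2.INTER_CUBIC)
a=viewer.capture("top")[140:240,260:440];b=viewer.capture("side")[140:300,270:460]
cv2.imwrite("pics/a2.png",np.hstack([up(a,2.8)[:280],np.zeros((280,4,3),np.uint8),up(b,1.75)[:280,:290]]))
```

```text
[ 0.50658384 -0.0706111   0.02634973] [ 3.14155620e+00 -1.66118451e-03  3.12196882e+00] [-8.09451811  1.519512    5.27559623]
```

View pics/a2.png

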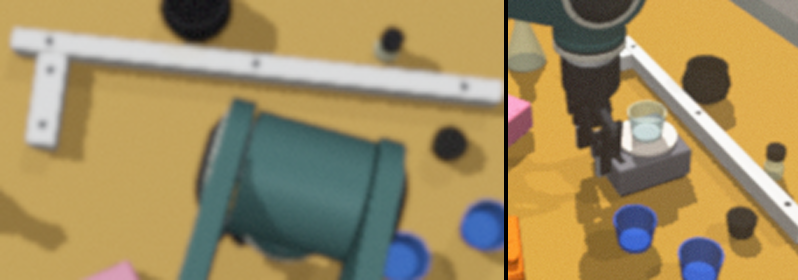

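The stirrer rides flat against both fingers, the dish is still near the plate's centre, and about 58 mm remain to the rail. Continuing.

Emit:
{"op": "carry_out", "data": {"targets": [[0, 0, 0, 0.4, 0, 0, -0.4], [0, 0, 0, 0.8, 0, 0, -0.4], [0, 0, 0, 1.2, 0, 0, -0.4], [0, 0, 0, 1.6, 0, 0, -0.4], [0, 0, 0.1, 2.0, 0, 0, -0.4], [0, 0, 0.1, 2.4, 0, 0, -0.4], [0, 0, 0.1, 2.8, 0, 0, -0.4], [0, 0, 0.1, 3.2, 0, 0, -0.4]]}}

```text
time: 5.33
position: [0.5385, -0.0706, 0.0262]
tool_rot: [3.142, -0.001, 3.13]
force: [-6.6, -0.2, 2.9]
grip_width: 0.06
```

Emit:
{"op": "carry_out", "data": {"targets": [[0, 0, 0, 0.4, 0, 0, -0.4], [0, 0, 0, 0.8, 0, 0, -0.4], [0, 0, 0, 1.1, 0, 0, -0.4], [0, 0, 0, 1.4, 0, 0, -0.4], [0, 0, 0, 1.6, 0, 0, -0.4], [0, 0, 0, 1.8, 0, 0, -0.4], [0, 0, 0, 2, 0, 0, -0.4], [0, 0, 0, 2.1, 0, 0, -0.4]]}}

```text
time: 6.0
position: [0.5595, -0.0706, 0.0262]
tool_rot: [3.142, -0.001, 3.13]
force: [-6.7, -0.8, 3.9]
grip_width: 0.0602
```

Emit:
{"op": "carry_out", "data": {"targets": [[0, 0, 0, 0.1, 0, 0, -0.4], [0, 0, 0, 0.2, 0, 0, -0.4], [0, 0, 0, 0.3, 0, 0, -0.4], [0, 0, 0, 0.4, 0, 0, -0.4], [0, 0, 0, 0.5, 0, 0, -0.4]]}}

```text
time: 6.42
position: [0.5609, -0.0704, 0.0261]
tool_rot: [3.141, -0.011, 3.13]
force: [-54.5, 3.6, 33.4]
grip_width: 0.06
```

Contact with the rail came at TCP x 0.561. Backing off, lifting and checking.

Emit:
{"op": "carry_out", "data": {"targets": [[0, 0, 0, -0.6, 0, 0, -0.4], [0, 0, 0, -2, 0, 0, -0.4], [0, 0, 0, -5, 0, 0, -0.4], [0, 0, 0, -8, -2, 3, -0.4], [0, 0, 0, -11, -6, 7, -0.4], [0, 0, 0, -14, -9, 11, -0.4], [0, 0, 0, -17, -13, 15, -0.4], [0, 0, 0, -20, -16, 18, -0.4]]}}

```text
time: 7.08
position: [0.4039, -0.1865, 0.1612]
tool_rot: [-3.141, 0.001, 3.131]
force: [0.1, -0.7, -0.1]
grip_width: 0.0592
```

Run:
```python
from h import *
s=telemetry.state();print(s["position"],s["tool_rot"],s["force"])
im=viewer.capture("top");cv2.imwrite("pics/top3.png",im)
cv2.imwrite("pics/crop3.png",cv2.resize(im[140:265,255:450],None,fx=4,fy=4,interpolation=cv2.INTER_CUBIC))
```

```text
[ 0.40390185 -0.18647195  0.16115163] [-3.14103555e+00  1.11811505e-03  3.13073986e+00] [ 0.13035483 -0.74059829 -0.12600858]
```

View pics/crop3.png

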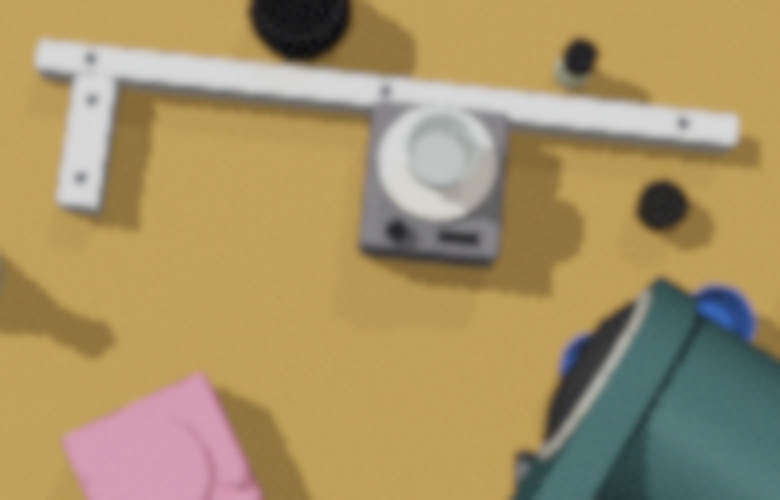

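The stirrer is flush with the rail, top corners about (373,103), (509,118), (494,252) and (362,247), and the dish is still near the centre. Next I work out the side approach.

Run:
```python
from geo import *
print(ray("top",f([[373,103],[509,118],[494,252],[362,247]]),.05),ray("top",f([[436,163],[439,152]]),.056))
print("dish rim",ray("top",f([[439,150]]),.094))
```

```text
[[ 0.67737036 -0.03004495]
 [ 0.67450981 -0.12880724]
 [ 0.57478391 -0.12383375]
 [ 0.57038395 -0.030253  ]] [[ 0.63477111 -0.07806102]
 [ 0.6430755  -0.07965716]]
dish rim [[ 0.63369364 -0.07679599]]
```

Emit:
{"op": "carry_out", "data": {"targets": [[0, 0, -1.4, 2, 0, 3, -0.4], [0, 0, -2.8, 4, 0, 5, -0.4], [0, 0, -4.2, 7, 0, 5, -0.4], [0, 0, -5.6, 10, 0, 5, -0.4], [0, 0, -7, 13, 0, 5, -0.4], [0, 0, -8.4, 16, 0, 5, -0.4], [0, 0, -9.8, 19, 0, 5, -0.4], [0, 0, -11.2, 21, 0, 5, -0.4]]}}

```text
time: 7.8
position: [0.6172, -0.1855, 0.2087]
tool_rot: [-3.142, -0.0, 2.147]
force: [0.7, 0.5, -0.1]
grip_width: 0.0597
```

Emit:
{"op": "carry_out", "data": {"targets": [[0, 0, -1.4, 0, 0, 0, -0.4], [0, 0, -2.8, 0, 0, 0, -0.4], [0, 0, -4.2, 0, 0, 0, -0.4], [0, 0, -5.6, 0, 0, 0, -0.4], [0, 0, -6.8, 0, 0, 0, -0.4], [0, 0, -6.8, 0, 0, 0, -0.4]]}}

```text
time: 8.3
position: [0.6151, -0.1857, 0.2092]
tool_rot: [-3.142, -0.0, 1.554]
force: [0.1, -0.4, 0.1]
grip_width: 0.0595
```

Emit:
{"op": "carry_out", "data": {"targets": [[1, 0, 0, 0, 0, -2, -0.4], [2, 0, 0, 0, 0, -4, -0.4], [3, 0, 0, 0, 0, -6, -0.4], [3, 0, 0, 0, 0, -8, -0.4], [3, 0, 0, 0, 0, -8, -0.4]]}}

```text
time: 8.72
position: [0.6134, -0.1862, 0.1247]
tool_rot: [-3.134, -0.264, 1.56]
force: [-0.2, 0.0, -1.1]
grip_width: 0.0593
```

Emit:
{"op": "carry_out", "data": {"targets": [[0, 0, 0, 1, 1, -2, -0.4], [0, 0, 0, 1, 1, -4, -0.4], [0, 0, 0, 1, 1, -6, -0.4], [0, 0, 0, 1, 1, -8, -0.4], [0, 0, 0, 1, 1, -9.5, -0.4], [0, 0, 0, 1, 1, -10.4, -0.4], [0, 0, 0, 1, 1, -10.4, -0.4]]}}

```text
time: 9.3
position: [0.6245, -0.1754, 0.0242]
tool_rot: [-3.137, -0.262, 1.56]
force: [-0.8, 0.2, -0.2]
grip_width: 0.0596
```

Run:
```python
from h import *
s=telemetry.state();print(s["position"],s["tool_rot"],s["force"],s["qpos"])
a=viewer.capture("side")[130:300,270:480];cv2.imwrite("pics/a4.png",cv2.resize(a,None,fx=3.4,fy=3.4,interpolation=cv2.INTER_CUBIC))
```

```text
[ 0.62446967 -0.17536192  0.02420983] [-3.13703013 -0.26224522  1.56020624] [-0.80502001  0.19855115 -0.24248116] [-0.41904551  0.24829841  1.65461876  0.24410248  1.35554216 -0.47545253]
```

View pics/a4.png

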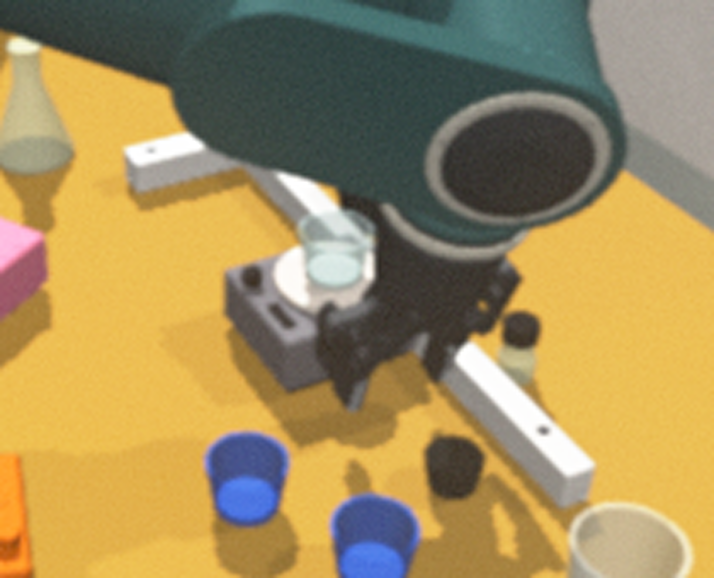

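Fingers are beside the stirrer's right face, leaning away from the dish. Pushing along the rail now.

Emit:
{"op": "carry_out", "data": {"targets": [[0, 0, 0, 0, 0.5, 0, -0.4], [0, 0, 0, 0, 1, 0, -0.4], [0, 0, 0, 0, 1.5, 0, -0.4], [0, 0, 0, 0, 1.9, 0, -0.4], [0, 0, 0, 0, 2.3, 0, -0.4], [0, 0, 0, 0, 2.7, 0, -0.4], [0, 0, 0, 0, 3.1, 0, -0.4], [0, 0, 0, 0, 3.5, 0, -0.4]]}}

```text
time: 10.02
position: [0.6249, -0.1404, 0.0256]
tool_rot: [-3.139, -0.262, 1.559]
force: [0.5, 0.0, 0.0]
grip_width: 0.0598
```

Emit:
{"op": "carry_out", "data": {"targets": [[0, 0, 0, 0, 0.4, 0, -0.4], [0, 0, 0, 0, 0.8, 0, -0.4], [0, 0, 0, 0, 1.2, 0, -0.4], [0, 0, 0, 0, 1.6, 0, -0.4], [0, 0, 0, 0, 2, 0, -0.4], [0, 0, 0, 0, 2.4, 0, -0.4], [0, 0, 0, 0, 2.8, 0, -0.4], [0, 0, 0, 0, 3.2, 0, -0.4]]}}

```text
time: 10.68
position: [0.6249, -0.1084, 0.0255]
tool_rot: [-3.139, -0.262, 1.559]
force: [0.3, -4.0, 0.3]
grip_width: 0.0596
```

Emit:
{"op": "carry_out", "data": {"targets": [[0, 0, 0, 0, 0.4, 0, -0.4], [0, 0, 0, 0, 0.8, 0, -0.4], [0, 0, 0, 0, 1.2, 0, -0.4], [0, 0, 0, 0, 1.6, 0, -0.4], [0, 0, 0, 0, 2, 0, -0.4], [0, 0, 0, 0, 2.4, 0, -0.4], [0, 0, 0, 0, 2.8, 0, -0.4], [0, 0, 0, 0, 3.2, 0, -0.4]]}}

```text
time: 11.35
position: [0.6249, -0.0764, 0.0255]
tool_rot: [-3.139, -0.262, 1.559]
force: [0.3, -4.8, 0.7]
grip_width: 0.0599
```

Run:
```python
from h import *
s=telemetry.state();print(s["position"],s["tool_rot"],s["force"],s["qpos"])
a=viewer.capture("side")[120:290,270:480];cv2.imwrite("pics/a5.png",cv2.resize(a,None,fx=3.4,fy=3.4,interpolation=cv2.INTER_CUBIC))
```

```text
[ 0.62488469 -0.07639284  0.02549972] [-3.13856377 -0.26177024  1.55923465] [ 0.2764005  -4.82921989  0.73615776] [-0.27732418  0.18605682  1.72551896  0.26042415  1.31189479 -0.34354607]
```

View pics/a5.png

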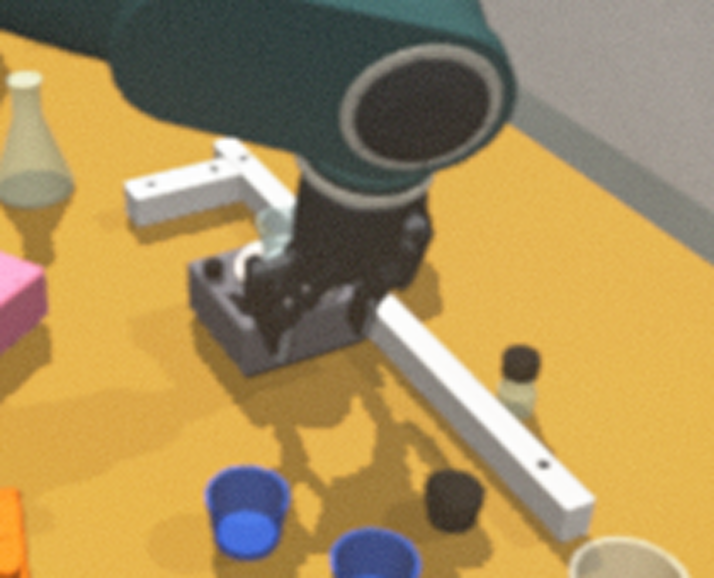

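It is sliding along the rail, with the dish on the plate. About 120 mm remain.

Emit:
{"op": "carry_out", "data": {"targets": [[0, 0, 0, 0, 0.4, 0, -0.4], [0, 0, 0, 0, 0.8, 0, -0.4], [0, 0, 0, 0, 1.2, 0, -0.4], [0, 0, 0, 0, 1.6, 0, -0.4], [0, 0, 0, 0, 2, 0, -0.4], [0, 0, 0, 0, 2.4, 0, -0.4], [0, 0, 0, 0, 2.8, 0, -0.4], [0, 0, 0, 0, 3.2, 0, -0.4]]}}

```text
time: 12.07
position: [0.6249, -0.0444, 0.0255]
tool_rot: [-3.139, -0.262, 1.559]
force: [-0.1, -4.6, -0.5]
grip_width: 0.0597
```

Emit:
{"op": "carry_out", "data": {"targets": [[0, 0, 0, 0, 0.4, 0, -0.4], [0, 0, 0, 0, 0.8, 0, -0.4], [0, 0, 0, 0, 1.2, 0, -0.4], [0, 0, 0, 0, 1.6, 0, -0.4], [0, 0, 0, 0, 2, 0, -0.4], [0, 0, 0, 0, 2.4, 0, -0.4], [0, 0, 0, 0, 2.8, 0, -0.4], [0, 0, 0, 0, 3.2, 0, -0.4]]}}

```text
time: 12.73
position: [0.6249, -0.0124, 0.0255]
tool_rot: [-3.139, -0.262, 1.559]
force: [0.2, -4.2, -0.2]
grip_width: 0.06
```

Emit:
{"op": "carry_out", "data": {"targets": [[0, 0, 0, 0, 0.4, 0, -0.4], [0, 0, 0, 0, 0.8, 0, -0.4], [0, 0, 0, 0, 1.2, 0, -0.4], [0, 0, 0, 0, 1.6, 0, -0.4], [0, 0, 0, 0, 2, 0, -0.4], [0, 0, 0, 0, 2.4, 0, -0.4], [0, 0, 0, 0, 2.8, 0, -0.4], [0, 0, 0, 0, 3.2, 0, -0.4]]}}

```text
time: 13.4
position: [0.6249, 0.0196, 0.0255]
tool_rot: [-3.139, -0.262, 1.559]
force: [-0.4, -4.8, 0.2]
grip_width: 0.0597
```

Emit:
{"op": "carry_out", "data": {"targets": [[0, 0, 0, 0, 0.3, 0, -0.4], [0, 0, 0, 0, 0.6, 0, -0.4], [0, 0, 0, 0, 0.9, 0, -0.4], [0, 0, 0, 0, 1.1, 0, -0.4], [0, 0, 0, 0, 1.3, 0, -0.4], [0, 0, 0, 0, 1.5, 0, -0.4]]}}

```text
time: 13.9
position: [0.6249, 0.0343, 0.0255]
tool_rot: [-3.139, -0.262, 1.559]
force: [-0.6, -4.6, 0.4]
grip_width: 0.0599
```

Emit:
{"op": "carry_out", "data": {"targets": [[0, 0, 0, 0, 0.2, 0, -0.4], [0, 0, 0, 0, 0.4, 0, -0.4], [0, 0, 0, 0, 0.6, 0, -0.4], [0, 0, 0, 0, 0.8, 0, -0.4], [0, 0, 0, 0, 0.9, 0, -0.4], [0, 0, 0, 0, 1.0, 0, -0.4]]}}

```text
time: 14.4
position: [0.6249, 0.0444, 0.0255]
tool_rot: [-3.139, -0.262, 1.559]
force: [0.7, -5.1, 1.2]
grip_width: 0.0595
```

Emit:
{"op": "carry_out", "data": {"targets": [[0, 0, 0, 0, 0.1, 0, -0.4], [0, 0, 0, 0, 0.2, 0, -0.4], [0, 0, 0, 0, 0.3, 0, -0.4]]}}

```text
time: 14.65
position: [0.6249, 0.0473, 0.0255]
tool_rot: [-3.139, -0.262, 1.559]
force: [0.2, -5.4, 0.3]
grip_width: 0.0602
```

Emit:
{"op": "carry_out", "data": {"targets": [[0, 0, 0, 0, 0.1, 0, -0.4], [0, 0, 0, 0, 0.2, 0, -0.4], [0, 0, 0, 0, 0.3, 0, -0.4]]}}

```text
time: 14.9
position: [0.6249, 0.0503, 0.0255]
tool_rot: [-3.139, -0.262, 1.559]
force: [0.5, -4.7, 0.7]
grip_width: 0.0593
```

Emit:
{"op": "carry_out", "data": {"targets": [[0, 0, 0, 0, 0.1, 0, -0.4], [0, 0, 0, 0, 0.2, 0, -0.4]]}}

```text
time: 15.07
position: [0.6249, 0.0523, 0.0255]
tool_rot: [-3.139, -0.262, 1.559]
force: [0.4, -4.3, 0.1]
grip_width: 0.0599
```

Emit:
{"op": "carry_out", "data": {"targets": [[0, 0, 0, 0, 0.1, 0, -0.4], [0, 0, 0, 0, 0.2, 0, -0.4], [0, 0, 0, 0, 0.3, 0, -0.4]]}}

```text
time: 15.32
position: [0.6246, 0.0536, 0.0254]
tool_rot: [-3.138, -0.259, 1.559]
force: [-7.0, -26.3, 5.5]
grip_width: 0.0598
```

Emit:
{"op": "carry_out", "data": {"targets": [[0, 0, 0, 0, 0.1, 0, -0.4], [0, 0, 0, 0, 0.2, 0, -0.4]]}}

```text
time: 15.48
position: [0.6245, 0.054, 0.0254]
tool_rot: [-3.138, -0.256, 1.558]
force: [-12.7, -41.6, 9.0]
grip_width: 0.06
```

Run:
```python
from h import *
a=viewer.capture("side")[120:290,270:480];cv2.imwrite("pics/a6.png",cv2.resize(a,None,fx=3.4,fy=3.4,interpolation=cv2.INTER_CUBIC))
```

```text
(no output)
```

View pics/a6.png

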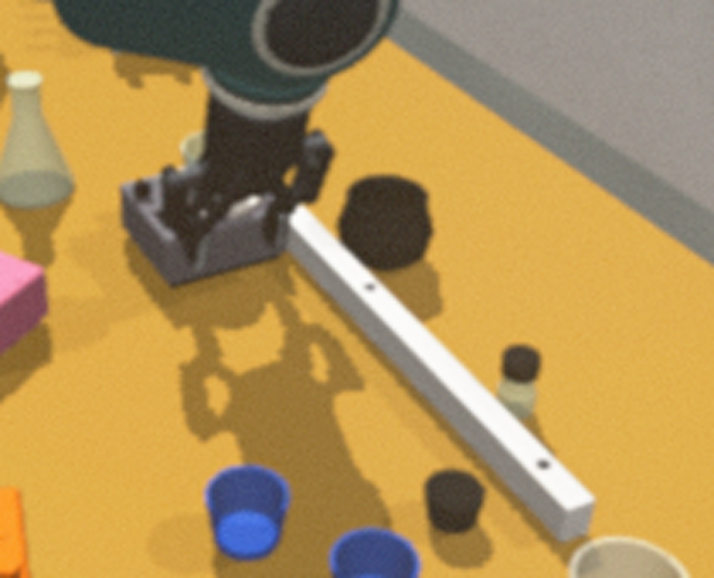

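The force rose to 41 N, so it is against the block. Backing off and checking.

Emit:
{"op": "carry_out", "data": {"targets": [[0, 0, 0, 0, -0.6, 0, -0.4], [0, 0, 0, 0, -2, 0, -0.4], [0, 0, 0, 0, -5, 0, -0.4], [0, 0, 0, -2, -8, 3, -0.4], [0, 0, 0, -5, -11, 7, -0.4], [0, 0, 0, -9, -14, 11, -0.4], [0, 0, 0, -13, -17, 15, -0.4], [0, 0, 0, -16, -20, 17, -0.4]]}}

```text
time: 16.2
position: [0.5082, -0.1047, 0.1583]
tool_rot: [-3.14, -0.262, 1.56]
force: [0.5, -0.9, 1.0]
grip_width: 0.0595
```

Run:
```python
from h import *
s=telemetry.state();print(s["position"],s["qpos"])
im=viewer.capture("top");cv2.imwrite("pics/top7.png",im)
cv2.imwrite("pics/crop7.png",cv2.resize(im[140:215,255:350],None,fx=8,fy=8,interpolation=cv2.INTER_CUBIC))
```

```text
[ 0.50818092 -0.10465862  0.15825385] [-0.38756332 -0.14861277  1.83796666  0.24288144  1.55324797 -0.3937626 ]
```

View pics/crop7.png

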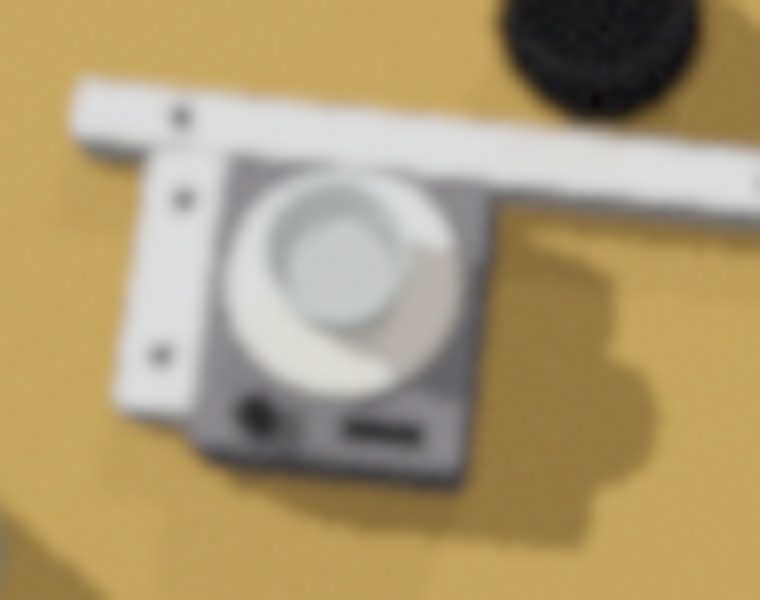

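The stirrer sits in the corner, touching the block on the left and the rail at the top, with the dish close to the plate's centre. Rail contact is hard to judge to the millimetre here, so I'll do a gentle seating push from the front face to confirm it.

Emit:
{"op": "carry_out", "data": {"targets": [[-1, 0, 0, 0, 0, 2, -0.4], [-2, 0, 0, 0, 0, 4, -0.4], [-3, 0, 0, 0, 0, 5, -0.4], [-3, 0, 0, 0, 0, 5, -0.4]]}}

```text
time: 16.58
position: [0.5101, -0.1034, 0.2098]
tool_rot: [3.137, 0.005, 1.561]
force: [1.4, 0.2, 0.9]
grip_width: 0.0599
```

Emit:
{"op": "carry_out", "data": {"targets": [[0, 0, 1.4, 0, 2, 0, -0.4], [0, 0, 2.8, 0, 5, 0, -0.4], [0, 0, 4.2, 0, 8, 0, -0.4], [0, 0, 5.6, 0, 11, 0, -0.4], [0, 0, 7, 0, 14, 0, -0.4], [0, 0, 8.4, 0, 17, 0, -0.4], [0, 0, 9.8, 0, 20, 0, -0.4], [0, 0, 11.2, 0, 21.5, 0, -0.4]]}}

```text
time: 17.25
position: [0.5088, 0.1135, 0.2055]
tool_rot: [3.141, -0.004, 2.545]
force: [0.8, 0.3, 0.6]
grip_width: 0.0596
```

Emit:
{"op": "carry_out", "data": {"targets": [[0, 0, 1.4, 0.4, 0, 0, -0.4], [0, 0, 2.8, 0.8, 0, 0, -0.4], [0, 0, 4.2, 1.2, 0, 0, -0.4], [0, 0, 5.6, 1.6, 0, 0, -0.4], [0, 0, 6.7, 2, 0, 0, -0.4], [0, 0, 6.7, 2, 0, 0, -0.4]]}}

```text
time: 17.75
position: [0.5296, 0.1108, 0.2053]
tool_rot: [3.14, -0.003, 3.127]
force: [-0.1, 0.4, -0.4]
grip_width: 0.0596
```

Emit:
{"op": "carry_out", "data": {"targets": [[0, 0, 0, 0, 0, -4, -0.4], [0, 0, 0, 0, 0, -8, -0.4], [0, 0, 0, 0, 0, -11, -0.4], [0, 0, 0, 0, 0, -14, -0.4], [0, 0, 0, 0, 0, -16, -0.4], [0, 0, 0, 0, 0, -17.5, -0.4], [0, 0, 0, 0, 0, -18, -0.4], [0, 0, 0, 0.3, 0, -18, -0.4]]}}

```text
time: 18.42
position: [0.5312, 0.1106, 0.025]
tool_rot: [3.141, -0.003, 3.119]
force: [-0.8, -0.6, 0.1]
grip_width: 0.0595
```

Emit:
{"op": "carry_out", "data": {"targets": [[0, 0, 0, 0.4, 0, 0, -0.4], [0, 0, 0, 0.8, 0, 0, -0.4], [0, 0, 0, 1.2, 0, 0, -0.4], [0, 0, 0, 1.5, 0, 0, -0.4], [0, 0, 0, 1.8, 0, 0, -0.4], [0, 0, 0, 2.1, 0, 0, -0.4], [0, 0, 0, 2.3, 0, 0, -0.4], [0, 0, 0, 2.4, 0, 0, -0.4]]}}

```text
time: 19.08
position: [0.5566, 0.1109, 0.0266]
tool_rot: [-3.142, 0.0, 3.122]
force: [-0.6, -0.1, 0.2]
grip_width: 0.0595
```

Emit:
{"op": "carry_out", "data": {"targets": [[0, 0, 0, 0.1, 0, 0, -0.4], [0, 0, 0, 0.2, 0, 0, -0.4]]}}

```text
time: 19.25
position: [0.5584, 0.1109, 0.0265]
tool_rot: [3.142, -0.0, 3.122]
force: [0.6, 0.3, -0.1]
grip_width: 0.0596
```

No contact yet at 0.558, which is consistent with a seated stirrer. Creeping on.

Emit:
{"op": "carry_out", "data": {"targets": [[0, 0, 0, 0.1, 0, 0, -0.4], [0, 0, 0, 0.2, 0, 0, -0.4]]}}

```text
time: 19.42
position: [0.5602, 0.1109, 0.0265]
tool_rot: [-3.142, -0.0, 3.122]
force: [-6.6, 0.5, 3.6]
grip_width: 0.0602
```

Emit:
{"op": "carry_out", "data": {"targets": [[0, 0, 0, 0.1, 0, 0, -0.4], [0, 0, 0, 0.2, 0, 0, -0.4]]}}

```text
time: 19.58
position: [0.5618, 0.1109, 0.0266]
tool_rot: [-3.142, -0.002, 3.122]
force: [-6.9, -0.7, 3.9]
grip_width: 0.0598
```

Emit:
{"op": "carry_out", "data": {"targets": [[0, 0, 0, 0.1, 0, 0, -0.4], [0, 0, 0, 0.2, 0, 0, -0.4]]}}

```text
time: 19.75
position: [0.5638, 0.1109, 0.0266]
tool_rot: [-3.142, -0.002, 3.122]
force: [-7.0, 0.0, 4.3]
grip_width: 0.0599
```

Emit:
{"op": "carry_out", "data": {"targets": [[0, 0, 0, 0.1, 0, 0, -0.4], [0, 0, 0, 0.2, 0, 0, -0.4]]}}

```text
time: 19.92
position: [0.5658, 0.1109, 0.0265]
tool_rot: [-3.141, -0.002, 3.122]
force: [-7.6, -0.9, 5.2]
grip_width: 0.0598
```

Emit:
{"op": "carry_out", "data": {"targets": [[0, 0, 0, 0.1, 0, 0, -0.4], [0, 0, 0, 0.2, 0, 0, -0.4]]}}

```text
time: 20.08
position: [0.5661, 0.111, 0.0265]
tool_rot: [-3.141, -0.006, 3.122]
force: [-34.0, -0.2, 21.9]
grip_width: 0.0597
```

Emit:
{"op": "carry_out", "data": {"targets": [[0, 0, 0, 0.1, 0, 0, -0.4], [0, 0, 0, 0.2, 0, 0, -0.4]]}}

```text
time: 20.25
position: [0.5662, 0.1111, 0.0265]
tool_rot: [-3.141, -0.011, 3.122]
force: [-56.2, 0.2, 35.6]
grip_width: 0.0598
```

Seated against the rail at 56 N. The rail's true yaw is about -0.025, so the stirrer had sat about 5 mm off it. A final short side push will confirm block contact.

Emit:
{"op": "carry_out", "data": {"targets": [[0, 0, 0, -0.6, 0, 0, -0.4], [0, 0, 0, -2, 0, 0, -0.4], [0, 0, 0, -4, 0, 3, -0.4], [0, 0, 0, -5, -1, 7, -0.4], [0, 0, 0, -5, -3, 11, -0.4], [0, 0, 0, -5, -6, 15, -0.4], [0, 0, 0, -5, -9, 18, -0.4], [0, 0, 0, -5, -12, 18, -0.4]]}}

```text
time: 20.92
position: [0.5212, -0.0092, 0.2121]
tool_rot: [3.142, 0.006, 3.124]
force: [2.3, -0.4, 0.3]
grip_width: 0.0597
```

Emit:
{"op": "carry_out", "data": {"targets": [[0, 0, -1.4, 0, -1, 0, -0.4], [0, 0, -2.8, 0, -2, 0, -0.4], [0, 0, -4.2, 2, -3, 0, -0.4], [0, 0, -5.6, 4, -4, 0, -0.4], [0, 0, -7, 6, -4, 0, -0.4], [0, 0, -8.4, 8, -4, 0, -0.4], [0, 0, -9.8, 10, -4, 0, -0.4], [0, 0, -11.2, 11, -4, 0, -0.4]]}}

```text
time: 21.58
position: [0.6319, -0.0492, 0.206]
tool_rot: [-3.141, -0.0, 2.138]
force: [0.0, -0.6, 0.5]
grip_width: 0.0596
```

Emit:
{"op": "carry_out", "data": {"targets": [[0, 0, -1.4, 0, 0, 0, -0.4], [0, 0, -2.8, 0, 0, 0, -0.4], [0, 0, -4.2, 0, 0, 0, -0.4], [0, 0, -5.6, 0, 0, 0, -0.4], [0, 0, -6.9, 0, 0, 0, -0.4], [0, 0, -6.9, 0, 0, 0, -0.4]]}}

```text
time: 22.08
position: [0.6304, -0.0491, 0.2065]
tool_rot: [-3.141, 0.0, 1.536]
force: [0.4, -0.3, -0.2]
grip_width: 0.0599
```

Emit:
{"op": "carry_out", "data": {"targets": [[1, 0, 0, 0, 0, -2, -0.4], [2, 0, 0, 0, 0, -4, -0.4], [3, 0, 0, 0, 0, -6, -0.4], [3, 0, 0, 0, 0, -8, -0.4], [3, 0, 0, 0, 0, -8, -0.4]]}}

```text
time: 22.5
position: [0.6287, -0.0498, 0.122]
tool_rot: [-3.129, -0.263, 1.542]
force: [-1.1, 0.9, -1.3]
grip_width: 0.0598
```

Emit:
{"op": "carry_out", "data": {"targets": [[0, 0, 0, 0, 1, -2, -0.4], [0, 0, 0, 0, 2, -4, -0.4], [0, 0, 0, 0, 3, -6, -0.4], [0, 0, 0, 0, 4, -8, -0.4], [0, 0, 0, 0, 5, -9.4, -0.4], [0, 0, 0, 0, 6, -9.8, -0.4], [0, 0, 0, 0, 7, -9.8, -0.4], [0, 0, 0, 0, 8, -9.8, -0.4]]}}

```text
time: 23.17
position: [0.631, 0.0319, 0.0301]
tool_rot: [-3.136, -0.261, 1.543]
force: [0.2, -0.5, 0.5]
grip_width: 0.06
```

Emit:
{"op": "carry_out", "data": {"targets": [[0, 0, 0, 0, 0.4, 0, -0.4], [0, 0, 0, 0, 0.8, 0, -0.4], [0, 0, 0, 0, 1.2, 0, -0.4], [0, 0, 0, 0, 1.6, 0, -0.4], [0, 0, 0, 0, 1.8, 0, -0.4], [0, 0, 0, 0, 1.9, 0, -0.4], [0, 0, 0, 0, 2.0, 0, -0.4], [0, 0, 0, 0, 2.1, 0, -0.4]]}}

```text
time: 23.83
position: [0.6304, 0.0518, 0.0285]
tool_rot: [-3.134, -0.262, 1.541]
force: [0.3, -1.0, 1.0]
grip_width: 0.0601
```

Emit:
{"op": "carry_out", "data": {"targets": [[0, 0, 0, 0, 0.1, 0, -0.4], [0, 0, 0, 0, 0.2, 0, -0.4]]}}

```text
time: 24.0
position: [0.6303, 0.0535, 0.0284]
tool_rot: [-3.134, -0.261, 1.541]
force: [-2.6, -8.6, 2.1]
grip_width: 0.0598
```

Emit:
{"op": "carry_out", "data": {"targets": [[0, 0, 0, 0, 0.1, 0, -0.4], [0, 0, 0, 0, 0.2, 0, -0.4]]}}

```text
time: 24.17
position: [0.6302, 0.054, 0.0285]
tool_rot: [-3.134, -0.258, 1.541]
force: [-5.8, -24.2, 5.2]
grip_width: 0.06
```

Firm at once (24 N, only 0.5 mm of travel), so it is against the block. Retracting clear for the last look.

Emit:
{"op": "carry_out", "data": {"targets": [[0, 0, 0, 0, -0.5, 0, -0.4], [0, 0, 0, 0, -2, 0, -0.4], [0, 0, 0, 0, -5, 0, -0.4], [0, 0, 0, -2, -8, 3, -0.4], [0, 0, 0, -5, -11, 7, -0.4], [0, 0, 0, -9, -14, 11, -0.4], [0, 0, 0, -13, -17, 15, -0.4], [0, 0, 0, -16, -20, 18, -0.4]]}}

```text
time: 24.83
position: [0.5146, -0.1055, 0.1634]
tool_rot: [-3.134, -0.262, 1.541]
force: [0.8, -0.4, -0.6]
grip_width: 0.0593
```

Run:
```python
from h import *
s=telemetry.state();print(s["position"],s["force"])
im=viewer.capture("top");sd=viewer.capture("side")
up=lambda a,k:cv2.resize(a,None,fx=k,fy=k,interpolation=cv2.INTER_CUBIC)
a=up(im[140:215,260:340],5);b=up(sd[100:340,250:480],375/240)
cv2.imwrite("pics/fin.png",np.hstack([a,b]))
```

```text
[ 0.51458605 -0.10548408  0.16337451] [ 0.77657866 -0.41936103 -0.55519495]
```

View pics/fin.png

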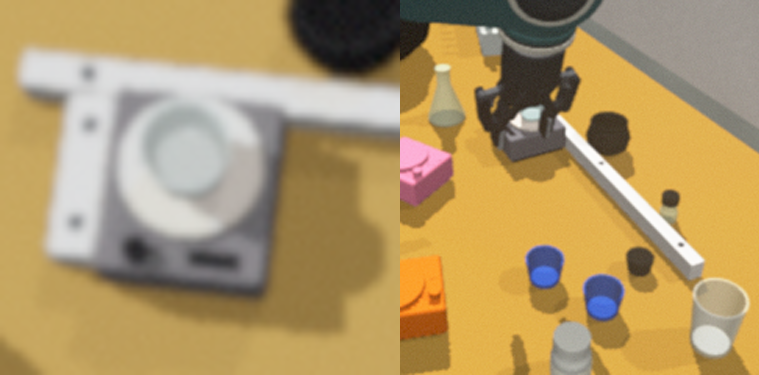

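The last look shows the stirrer in the corner, overlapping the rail's edge and against the block. The dish is near the plate's middle, the bystanders are in place and the hand is clear.

Run:
```python
from geo import *
g=lambda p:np.array([p],float)/5+[260,140]-.4
print("plate",ray("top",g([190,166]),.056),"dish",ray("top",g([185,149]),.094)); print(order.sign_off())
```

```text
plate [[0.64098701 0.11214596]] dish [[0.63975677 0.11192903]]
the job is handed in; nothing more can be done
None
```

The grey stirrer is in the corner of the stop, with its rear face against the rail and its side against the end block. I handed the job in at about 25 s, and sign-off gave no verdict.

- **Pushes:** I pushed it to the rail from the front, then slid it along the rail to the block. That slide left it about 5 mm off the rail, because the rail's yaw was nearer -0.025 than the -0.007 I first measured. A second front push closed the gap, and a short side push then re-checked the block.
- **Contact checks:** The last front push stopped hard against the rail at about 56 N. The last side push stopped firm against the block within 0.5 mm at 24 N.
- **Dish:** The dish was measured within about 2 mm of the plate's centre, and the hand did not touch it in any view.
- **Everything else:** The last pictures show no sign that the bystanders moved, and the hand is clear. I judged the bystanders by eye and did not re-measure them.

The top view was too coarse to show a gap of a millimetre or two, so flushness rests on the contact forces. I also viewed 9 pictures.

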